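# Clean and close a two-part specimen mold

## Robot

A 6-joint arm with a two-finger parallel gripper is mounted at the origin on a cart in front of the work surface, level with it; the furniture and walls round the work are solid. World frame = base frame: x ahead of the robot, y to its left, z up, the work surface at z = 0. Lengths are in m, angles in rad, forces in N, time in s.
With the tool pointing down it reaches from about 0.375 to 0.9 m from the base axis. Payload 3.1 kg.
Tool frame: the origin (TCP) lies where the fingers leave the gripper's body, on its centre line; the fingertips stand 70 mm ahead of it and the grasp point (between the pads) lies 51 mm ahead of it; x points along the fingers, y is the direction in which the jaws open and shut, and the axes are right-handed (so a half turn about x gives the same grasp; the last joint's range is limited). The gripper opens to 87 mm and grips with 3 to 60 N. Pads are 19 mm wide; open, the fingers measure 117 mm over their backs; the gripper's body (75 mm by 190 mm) begins 51 mm behind the grasp point.
Start: joints at [1.065, 0.527, 1.433, -0, 1.181, -0.178], TCP at [0.201, 0.592, 0.292] pointing down, gripper open.
Joint ranges: [-3.08, 3.08], [-0.75, 2.2], [0.22, 2.44], [-1.43, 4.57], [0, 2.65], [-2.85, 2.85]. Speed limits (rad/s): [2.79, 2.79, 3.14, 3.14, 3.14, 3.14].

## Interface

Orientations are given as a unit quaternion [x, y, z, w].
In Python, from station import bot, cams, workorder gives the robot as it stands. Calls block until the motion is done:
- bot.movep(position, orientation): joint-space move of the TCP to a pose.
- bot.move_l(position, attitude=None, vel=0.15, threshold=None): straight line of the TCP; attitude=None keeps the orientation; vel is the mean speed in m/s. With threshold (N) it stops when the force on the tool has changed by that much, and returns True; else False.
- bot.move_joints(angles): joint-space move.
- bot.open_jaws() and bot.close_gripper(squeeze=None): open the fingers fully, or close them until they stop; squeeze is the grip in N (None keeps the last).
- bot.wait(seconds).
- bot.ik(position, orientation): joint angles nearest the present ones, or None.
- bot.read_state(): the state.
- cams.snapshot(name): name is "scene" or "top" or "wrist"; returns a dict with "img" (400x640x3 uint8, red, green, blue), "fx", "fy", "cx", "cy" (pixels), "camera_from_world" (4x4, takes a point from world to camera coordinates). Camera axes: x right, y up, looking along -z (the intrinsics and any distortion apply to the point x, -y, -z); pixel columns grow to the right and rows downward; lengths in m; the calibration is good to about 2 mm. A picture is of the moment at which its call begins. There is no depth.
A pose or a line that the arm cannot do raises bot.MotionError and nothing moves.
- workorder.hand_in(): hands the job in, once; it reports no verdict.
The state is a dict: "t": time; "joints": joint angles; "qd": joint speeds; "joint_efforts": joint torques, N m; "ee_pos": TCP position; "ee_rot": TCP orientation; "contact_force": force on the tool from outside, world axes, zero at the start; "ft_torque": the same for the moment, N m; "grip_width": finger opening in m.
Only numpy, scipy, OpenCV 4.12 (cv2) and the standard library are available. Lean on these libraries where they do the work, as an engineer would, in place of code of your own. Each camera call takes 0.05 s, during which the arm holds its last target.

## Task

Take the blue scraper block and sweep the three brownish amber resin chips off the flat face of the lower mold half into the trough on its side (not with the fingers), then stand the scraper back down on the bench. Next pick up the upper mold half by its black grip, fit it over the two dowels and press it down against the spring collars until the halves are fully closed. Finish while still gripping the upper half and keeping the mold pressed shut; leave the other things on the bench alone.

Things in the scene. Friction and masses are not known exactly. Their poses are not given: they have to be found in the camera images.
- lower_half: lower mold half, fixed: aluminium block 100 x 140 mm (x, y), its flat top face 35 mm above the bench. Origin on the bench under the middle of the face. Dowels at x = 0, y = +56 and -56 mm, each in a brass collar of 20 mm diameter that springs hold 6 mm proud of the face (lane of 92 mm between the collars). At x = -50 mm the face drops into the chip trough; -x is roughly towards the robot
- trough (a point): middle of the open dark chip trough on the lower half's -x side, 32 mm above the bench (height of its rim); axes as the lower half's. Inside it reaches from the face's edge to 63 mm in x and is 136 mm wide in y; its floor is 6 mm above the bench
- pin_left (a point): tip of the steel dowel at y = +56 mm of the lower half: 10 mm diameter, rising 22 mm above the face, the last 4 mm tapered to 5 mm diameter
- pin_right (a point): the same for the dowel at y = -56 mm
- upper_half: upper mold half, loose on the bench, 0.24 to 0.4 kg: aluminium plate 80 x 140 x 20 mm (x, y, z), origin at the centre of its flat underside, two holes of 12.5 mm diameter right through at x = 0, y = +56 and -56 mm; fits either way round. Closed, its underside lies on the lower half's face; resting unpressed on the collars it stands 6 mm higher
- grip (a point): middle of the black grip block on the upper half, 41 mm above the underside: 26 mm thick (x), 56 mm long (y), from the plate's top (20 mm) to 62 mm; grip it across its 26 mm thickness
- scraper: scraper block standing on the bench, 0.12 to 0.2 kg, blue with a steel foot: 28 mm thick (x), blade 72 mm wide (y), origin at the centre of its underside. From 24 to 62 mm up it is a handle 24 mm thick (x), 50 mm long (y): grip that across the 24 mm; push chips with the broad side
- chip_1: brownish amber lump of hard cured resin, about 10 x 7.5 x 7 mm, 10 g, lying loose on the lower half's flat face, within 24 mm of the middle between the dowels and no farther than 8 mm to +x of the dowel line; origin at the centre of its underside
- chip_2: brownish amber lump of hard cured resin, about 10 x 7.5 x 7 mm, 10 g, lying loose on the lower half's flat face, within 24 mm of the middle between the dowels and no farther than 8 mm to +x of the dowel line; origin at the centre of its underside
- chip_3: brownish amber lump of hard cured resin, about 10 x 7.5 x 7 mm, 10 g, lying loose on the lower half's flat face, within 24 mm of the middle between the dowels and no farther than 8 mm to +x of the dowel line; origin at the centre of its underside
- collar_left (a joint): spring collar round the dowel at +y, m pressed down: 0 up (6 mm proud), 0.006 flush with the face. Each collar pushes back with 3.8 N at 0 and 6.2 N at 0.006, so closing the mold takes about 9 to 10 N of push besides the upper half's weight
- collar_right (a joint): the same for the dowel at -y
- scissors: black-handled scissors 199 mm long at the back right; a bystander, leave it where it is
- tape_roll: roll of beige tape 104 mm across, 25 mm high, at the right; a bystander, leave it where it is
- brush: wooden brush 187 mm long behind the mold; a bystander, leave it where it is
- tweezers: steel tweezers 131 mm long at the front left; a bystander, leave it where it is
- timer: beige timer 64 x 64 x 21 mm at the front left; a bystander, leave it where it is
There are look-alikes about, which are no part of the job. Of the things that look like the lower_half, the larger one is meant.

How it is judged:
By the outcome, as a careful person would: the job done as asked, in the order asked, and still so for the second after the job is handed in, while the arm keeps its last pose, push and grip.
It also fails if it takes over 64 s, if anything falls off the work surface, if the arm or the gripper's body presses on something with over 40 N, if the wrist force passes 120 N, or if a joint passes its speed limit or range.

## Working session

There is one attempt and no reset: what is moved stays moved. The work goes in short steps, each a Python script; the robot and the scene stay as the last script left them, time stands still between calls to the robot, and variables do not carry over. Pictures are saved under pics/ and viewed, and the job is handed in when it is done.

```bash
ls; mkdir -p pics; python3 - <<'E'
from station import bot,cams
import cv2,numpy as np
print(bot.read_state())
for n in ["scene","top","wrist"]:
    s=cams.snapshot(n); cv2.imwrite(f"pics/a_{n}.png",cv2.cvtColor(s["img"],cv2.COLOR_RGB2BGR))
    print(n,{k:(v if k!="img" else v.shape) for k,v in s.items()})
E
```

```text
pics
{'t': 0.0, 'joints': array([ 1.06447877e+00,  5.28457822e-01,  1.43390798e+00, -8.10698079e-06,
        1.18138236e+00, -1.78485991e-01]), 'qd': array([-0.00074706,  0.00111213,  0.00018686, -0.00026206, -0.00022759,
       -0.00017345]), 'joint_efforts': array([-1.07222811e-03, -4.40037954e+01, -1.76596802e+01,  6.33649249e-02,
        5.80900535e-02, -1.55039261e-04]), 'ee_pos': array([0.20092161, 0.59120628, 0.29127479]), 'ee_rot': array([ 0.11466774,  0.69788177, -0.11610522,  0.69737502]), 'contact_force': array([-0.08910612,  0.09766432, -0.40405209]), 'ft_torque': array([-0.01595492,  0.0068589 , -0.01546977]), 'grip_width': 0.08721859562841823}
scene {'img': (400, 640, 3), 'fx': 422.9239389180323, 'fy': 422.9239389180323, 'cx': 314.3652757460379, 'cy': 201.38421462073475, 'camera_from_world': array([[ 0.85683859, -0.51547053,  0.01085215, -0.47843002],
       [ 0.21383509,  0.37444155,  0.90225722, -0.23202506],
       [-0.4691505 , -0.77076823,  0.43106165, -1.33516186],
       [ 0.        ,  0.        ,  0.        ,  1.        ]])}
top {'img': (400, 640, 3), 'fx': 375.
[... 153 characters left out ...]
66663 ,  0.10879082],
       [ 0.98716442, -0.02480318,  0.15776945, -0.59807461],
       [-0.15788565, -0.00278599,  0.98745347, -1.09689974],
       [ 0.        ,  0.        ,  0.        ,  1.        ]])}
wrist {'img': (400, 640, 3), 'fx': 325.8433334236627, 'fy': 325.8433334236627, 'cx': 322.99605661421606, 'cy': 204.57690535621407, 'camera_from_world': array([[ 3.22428302e-01,  9.46593869e-01, -1.94758284e-04,
        -6.23159925e-01],
       [-9.04584328e-01,  3.08058408e-01, -2.94664575e-01,
         3.46105291e-02],
       [-2.78867683e-01,  9.51843737e-02,  9.55600728e-01,
        -3.90764397e-01],
       [ 0.00000000e+00,  0.00000000e+00,  0.00000000e+00,
         1.00000000e+00]])}
```

View pics/a_scene.png

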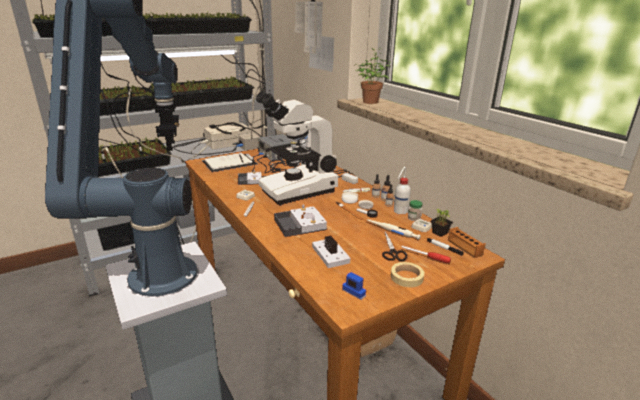

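View pics/a_top.png

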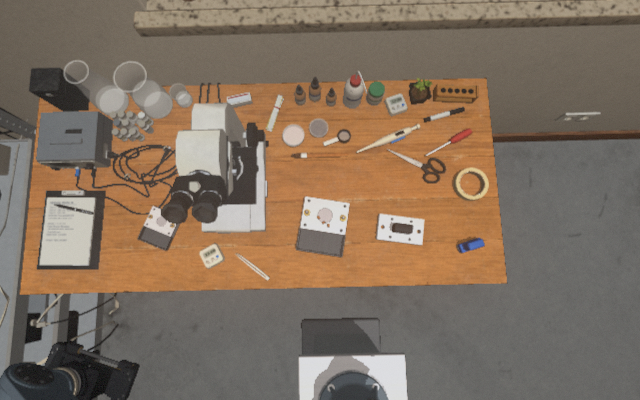

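View pics/a_wrist.png

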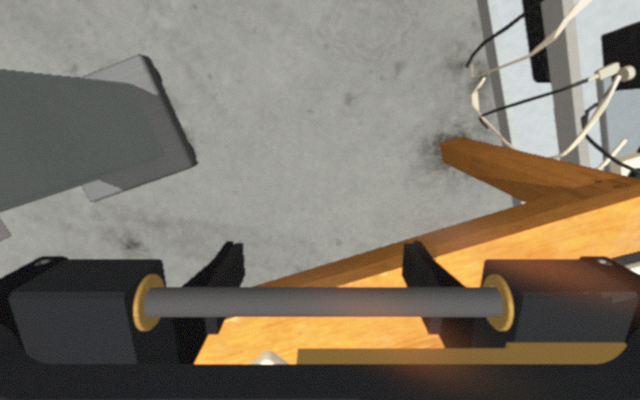

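The top view shows the lower mold half at about (324,225), with its dark trough at (322,242). The upper half is at (400,229) with its black grip, and the blue scraper is at (470,244). A smaller look-alike mold sits at (158,227), with the microscope to the left at about (235,190).

```bash
cat > h.py <<'E'
from station import bot,cams
import cv2,numpy as np
from scipy.spatial.transform import Rotation as R
from scipy.optimize import least_squares
def snap(n,f):
    s=cams.snapshot(n); cv2.imwrite(f"pics/{f}.png",cv2.cvtColor(s["img"],cv2.COLOR_RGB2BGR))
    np.savez(f"{f}.npz",**s); return s
def load(f): return dict(np.load(f"{f}.npz"))
def ray(s,u,v):
    T=s["camera_from_world"]; d=np.array([(u-s["cx"])/s["fx"],-(v-s["cy"])/s["fy"],-1.])
    Rm=T[:3,:3]; return -Rm.T@T[:3,3], Rm.T@d
def plane(s,u,v,z):
    o,d=ray(s,u,v); return o+d*(z-o[2])/d[2]
def proj(s,P):
    T=s["camera_from_world"]; p=np.atleast_2d(P)@T[:3,:3].T+T[:3,3]
    return np.c_[s["cx"]+s["fx"]*p[:,0]/-p[:,2], s["cy"]+s["fy"]*-p[:,1]/-p[:,2]]
def tri(obs):
    A=np.zeros((3,3));b=np.zeros(3)
    for s,u,v in obs:
        o,d=ray(s,u,v); d=d/np.linalg.norm(d); M=np.eye(3)-np.outer(d,d); A+=M;b+=M@o
    X=np.linalg.solve(A,b)
    return X,[np.round(proj(s,X)[0]-[u,v],2) for s,u,v in obs]
def down(yaw):
    """tool x down, tool y (jaw axis) at world angle yaw"""
    x=np.array([0,0,-1.]);y=np.array([np.cos(yaw),np.sin(yaw),0]);z=np.cross(x,y)
    return R.from_matrix(np.c_[x,y,z]).as_quat()
def st():
    s=bot.read_state(); print("t",round(s["t"],2),"p",s["ee_pos"].round(4),"F",s["contact_force"].round(1),"M",s["ft_torque"].round(2),"w",round(s["grip_width"],4),"j",s["joints"].round(2)); return s
def zoom(f,x0,y0,x1,y1,k):
    im=cv2.imread(f"pics/{f}.png")[y0:y1,x0:x1]
    cv2.imwrite(f"pics/{f}_z{x0}_{y0}.png",cv2.resize(im,None,fx=k,fy=k,interpolation=cv2.INTER_CUBIC))
E
python3 - <<'E'
from h import *
s=cams.snapshot("top"); np.savez("a_top.npz",**s)
for n,(u,v,z) in dict(low=(325,216,.035),up=(400,229,.02),grip=(402,228,.062),scr=(470,244,.062),pl=(306,212,.057)).items(): print(n,plane(s,u,v,z).round(3))
w=bot.read_state(); T=np.eye(4);T[:3,:3]=R.from_quat(w["ee_rot"]).as_matrix();T[:3,3]=w["ee_pos"]
c=cams.snapshot("wrist")["camera_from_world"]; print((c@T).round(4))
print(R.from_quat(w["ee_rot"]).as_matrix().round(2))
zoom("a_top",280,180,500,270,3.6)
E
```

```text
low [0.565 0.068 0.035]
up [ 0.521 -0.162  0.02 ]
grip [ 0.52  -0.159  0.062]
scr [ 0.468 -0.357  0.062]
pl [0.576 0.125 0.057]
[[-1.800e-03  1.000e+00  5.000e-04  1.300e-03]
 [ 2.950e-01  1.000e-03 -9.555e-01 -5.090e-02]
 [-9.555e-01 -1.500e-03 -2.950e-01 -1.121e-01]
 [ 0.000e+00  0.000e+00  0.000e+00  1.000e+00]]
[[-0.    0.32  0.95]
 [-0.    0.95 -0.32]
 [-1.   -0.   -0.  ]]
```

View pics/a_top_z280_180.png

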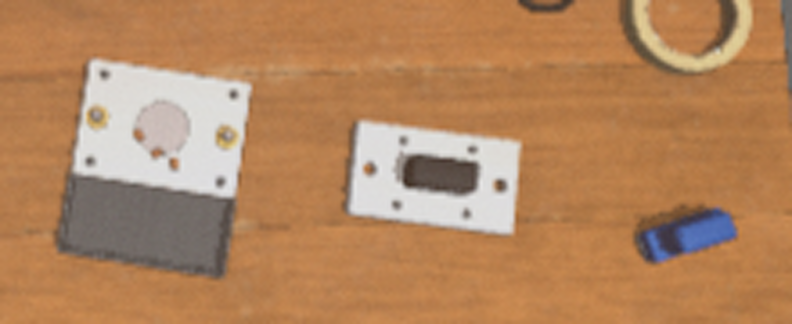

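```bash
cat >> h.py <<'E'
CT=np.array([[-.0018,1,.0005,.0013],[.295,.001,-.9555,-.0509],[-.9555,-.0015,-.295,-.1121],[0,0,0,1]])
E
python3 - <<'E'
from h import *
c=load("a_top")
for p in [(.46,-.40,.22),(.48,-.30,.25),(.5,-.2,.22),(.53,-.10,.22),(.55,.0,.22)]:
    T=np.eye(4);T[:3,:3]=R.from_quat(down(0)).as_matrix();T[:3,3]=p
    s=dict(fx=325.8,fy=325.8,cx=323,cy=204.6,camera_from_world=CT@np.linalg.inv(T))
    print(p,proj(s,[[.468,-.357,.03],[.52,-.16,.02],[.565,.068,.035],[.45,.08,.03]]).round(0).tolist(), bot.ik(np.array(p),down(0)))
E
```

```text
(0.46, -0.4, 0.22) [[333.0, 151.0], [408.0, -128.0], [551.0, -769.0], [303.0, -789.0]] [-8.98854746e-01  5.94176451e-01  1.54002953e+00 -4.44089210e-16
  1.00738667e+00 -8.98854746e-01]
(0.48, -0.3, 0.25) [[312.0, 243.0], [369.0, 36.0], [457.0, -363.0], [278.0, -380.0]] [-7.55978021e-01  5.01887345e-01  1.62591373e+00 -4.44089210e-16
  1.01379157e+00 -7.55978021e-01]
(0.5, -0.2, 0.22) [[293.0, 343.0], [346.0, 153.0], [425.0, -199.0], [247.0, -216.0]] [-5.88116390e-01  5.12460451e-01  1.72087899e+00 -4.44089210e-16
  9.08253210e-01 -5.88116390e-01]
(0.53, -0.1, 0.22) [[269.0, 417.0], [314.0, 255.0], [372.0, -19.0], [216.0, -35.0]] [-3.93770821e-01  5.13396101e-01  1.71881291e+00 -4.44089210e-16
  9.09383647e-01 -3.93770821e-01]
(0.55, 0.0, 0.22) [[257.0, 479.0], [296.0, 339.0], [342.0, 121.0], [203.0, 106.0]] [-2.03213947e-01  5.25373953e-01  1.69235409e+00 -4.44089210e-16
  9.23864614e-01 -2.03213947e-01]
```

```bash
python3 - <<'E'
from h import *
t=load("a_top"); s=cams.snapshot("scene"); np.savez("a_scene.npz",**s)
zoom("a_scene",230,80,350,210,5)
zoom("a_top",150,90,280,240,4)
for r,z in [(.4,.4),(.4,.45),(.42,.5)]:
    for a,y in [(1.065,1.245),(0.0,0.)]:
        print(r,z,bot.ik([r*np.cos(a),r*np.sin(a),z],down(y)))
E
```

```text
0.4 0.4 [ 7.83809072e-01  7.46135925e-02  1.79630858e+00 -4.44089210e-16
  1.27067048e+00 -4.61190928e-01]
0.4 0.4 [-2.81190928e-01  7.46135925e-02  1.79630858e+00 -4.44089210e-16
  1.27067048e+00 -2.81190928e-01]
0.4 0.45 [ 7.83809072e-01  2.77698284e-02  1.70618670e+00 -4.44089210e-16
  1.40763612e+00 -4.61190928e-01]
0.4 0.45 [-2.81190928e-01  2.77698284e-02  1.70618670e+00 -4.44089210e-16
  1.40763612e+00 -2.81190928e-01]
0.42 0.5 [ 7.97536772e-01  2.90730688e-02  1.57273249e+00 -4.44089210e-16
  1.53978710e+00 -4.47463228e-01]
0.42 0.5 [-2.67463228e-01  2.90730688e-02  1.57273249e+00 -4.44089210e-16
  1.53978710e+00 -2.67463228e-01]
```

View pics/a_scene_z230_80.png

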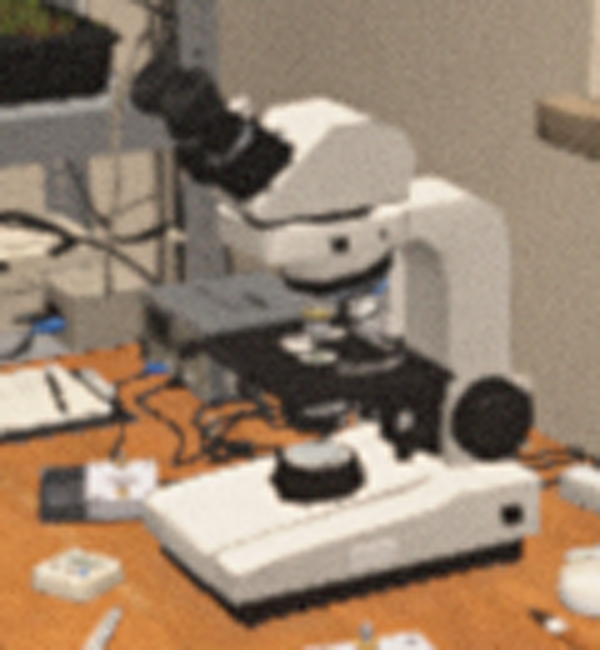

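View pics/a_top_z150_90.png

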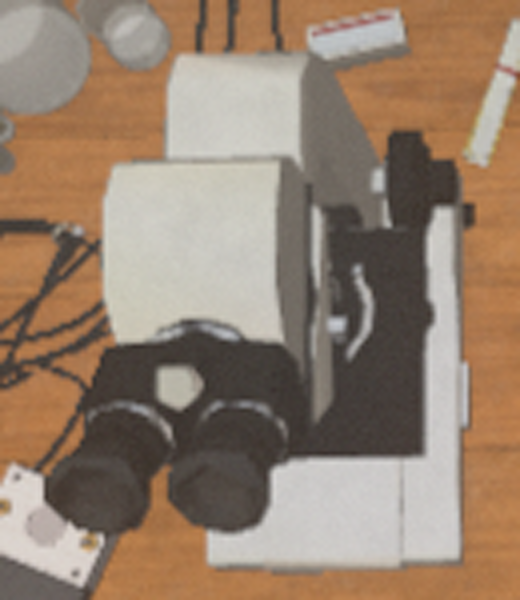

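```bash
python3 - <<'E'
from h import *
t=load("a_top"); s=load("a_scene")
print(tri([(t,205,212),(s,268,101)]))   # right eyepiece
print(tri([(t,175,211),(s,260,98)]))
print(tri([(t,222,130),(s,297,102)]))
E
```

```text
(array([0.53054982, 0.31598481, 0.43204499]), [array([ 0.45, -0.94]), array([-0.54,  0.01])])
(array([0.52996559, 0.37832334, 0.43217186]), [array([-0.55,  1.11]), array([0.62, 0.  ])])
(array([0.67943046, 0.29737729, 0.42220082]), [array([-4.7 , 11.27]), array([ 6.18, -1.44])])
```

```bash
python3 - <<'E'
from h import *
def rp(r,a,z): return [r*np.cos(a),r*np.sin(a),z]
bot.movep(rp(.4,1.24,.48),down(1.24)); st()
bot.movep(rp(.4,.1,.48),down(0)); st()
bot.movep([.55,.03,.24],down(0)); st()
bot.wait(.2); snap("wrist","w1"); 
bot.movep([.53,-.03,.24],down(0)); bot.wait(.2);snap("wrist","w2"); st()
E
```

```text
t 1.43 p [0.1303 0.3788 0.4795] F [ 0.1  0.3 -0.5] M [ 0.02 -0.    0.02] w 0.0869 j [ 0.96  0.01  1.65  0.    1.49 -0.28]
t 3.02 p [0.3979 0.0406 0.4798] F [-0.2 -0.3 -0.2] M [-0.09  0.03  0.03] w 0.0869 j [-0.18  0.01  1.65  0.    1.49 -0.18]
t 4.12 p [0.5503 0.0304 0.241 ] F [ 1.1 -0.6  0.2] M [-0.05  0.06  0.  ] w 0.0871 j [-0.15  0.5   1.67  0.    0.97 -0.15]
t 4.97 p [ 0.5302 -0.0292  0.2402] F [-0.6 -0.5  0.3] M [-0.08  0.11  0.04] w 0.0866 j [-0.27  0.47  1.72  0.    0.95 -0.27]
```

View pics/w1.png

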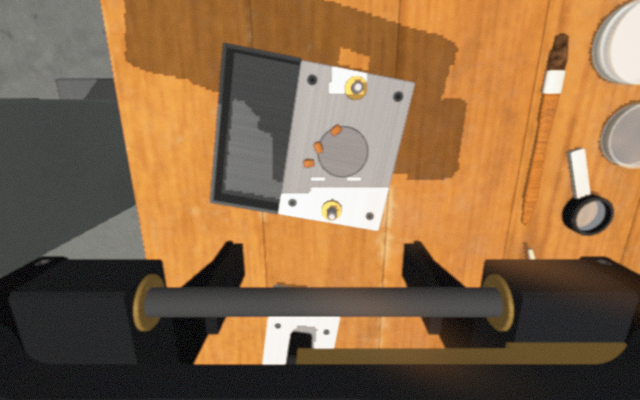

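View pics/w2.png

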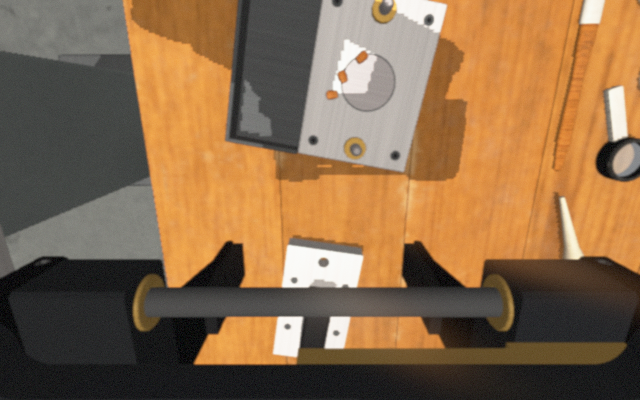

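w1 shows the lower half, with dowels at about (357,88) and (332,209) and the chips at about (336,130), (319,147) and (309,163). w2 shows the same parts shifted, with the upper half at about (318,300).

```bash
python3 - <<'E'
from h import *
for i,p in enumerate([(.5,-.2,.22),(.50,-.27,.24),(.46,-.36,.22),(.46,-.41,.22)]):
    bot.movep(list(p),down(0)); bot.wait(.15); snap("wrist",f"w{i+3}")
st()
ims=[cv2.imread(f"pics/w{i}.png")[:260,100:600] for i in (3,4,5,6)]
cv2.imwrite("pics/m36.png",cv2.resize(np.vstack([np.hstack(ims[:2]),np.hstack(ims[2:])]),(800,416)))
E
```

```text
t 7.7 p [ 0.4601 -0.4085  0.2199] F [-0.4 -0.1 -0.4] M [-0.09  0.03 -0.  ] w 0.0868 j [-0.91  0.6   1.52  0.    1.02 -0.91]
```

View pics/m36.png

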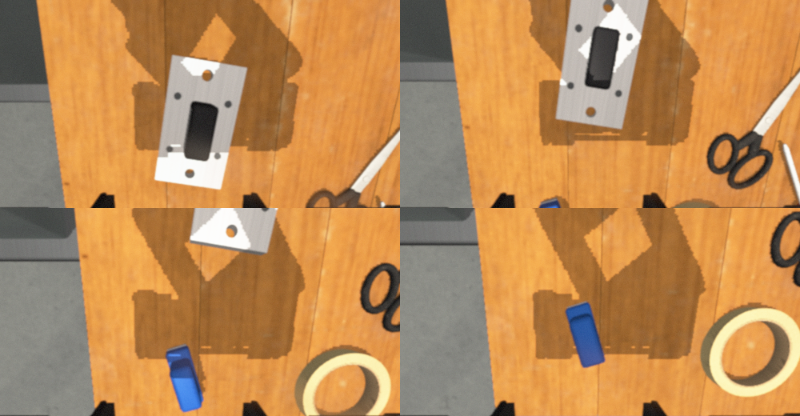

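```bash
python3 - <<'E'
from h import *
zs=[]
for f,b in [("w5",(280,160,380,260)),("w6",(280,100,380,200))]:
    im=cv2.imread(f"pics/{f}.png")[b[1]:b[3],b[0]:b[2]]; zs.append(cv2.resize(im,(400,400),interpolation=cv2.INTER_CUBIC))
cv2.imwrite("pics/zs.png",np.hstack(zs))
zs=[]
for f,b in [("w3",(270,50,430,250)),("w4",(270,0,430,200))]:
    im=cv2.imread(f"pics/{f}.png")[b[1]:b[3],b[0]:b[2]]; zs.append(cv2.resize(im,(400,500),interpolation=cv2.INTER_CUBIC))
cv2.imwrite("pics/zu.png",np.hstack(zs))
zs=[]
for f,b in [("w1",(270,50,430,250)),("w2",(290,0,450,200))]:
    im=cv2.imread(f"pics/{f}.png")[b[1]:b[3],b[0]:b[2]]; zs.append(cv2.resize(im,(400,500),interpolation=cv2.INTER_CUBIC))
cv2.imwrite("pics/zl.png",np.hstack(zs))
E
```

```text
(no output)
```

View pics/zs.png

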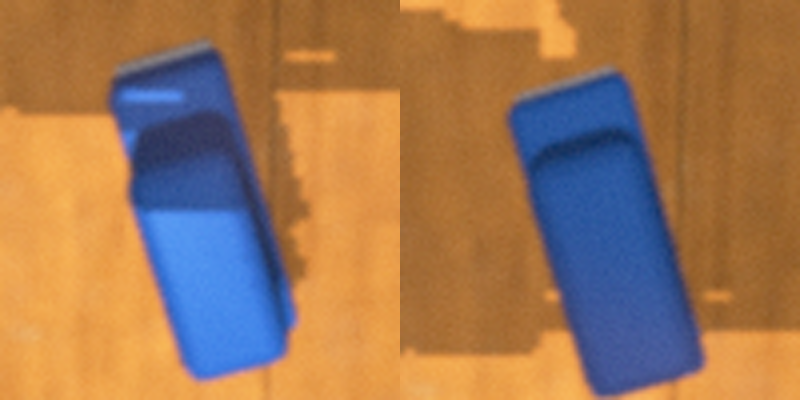

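View pics/zu.png

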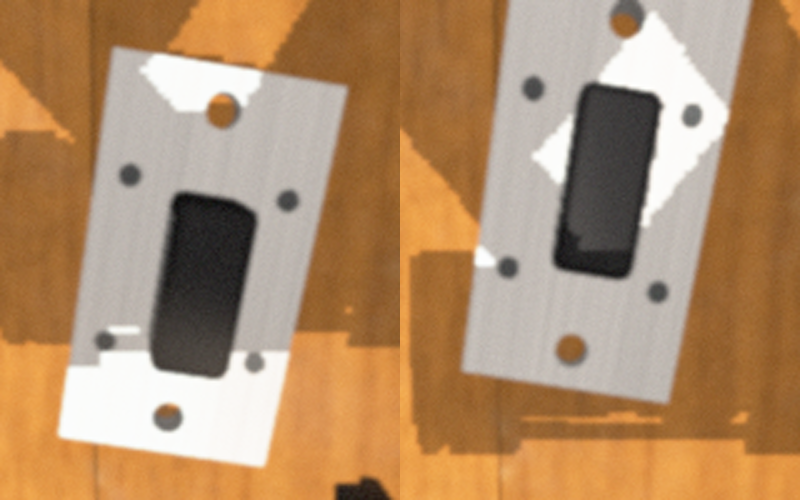

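View pics/zl.png

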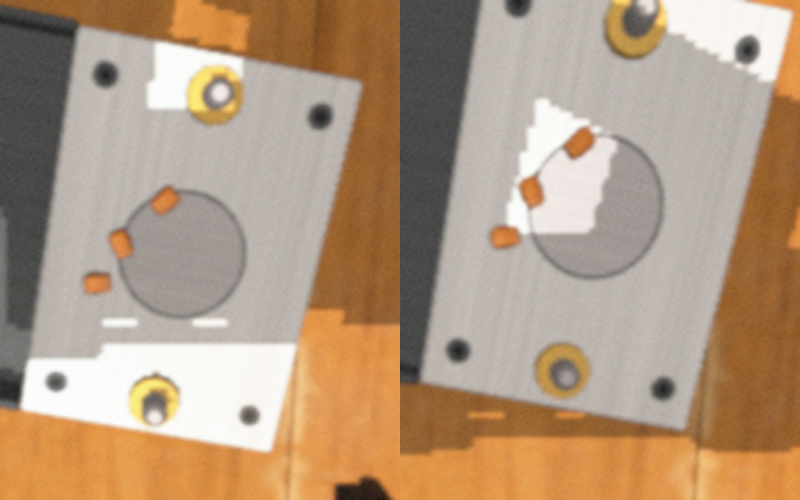

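```bash
cat > meas.py <<'E'
from h import *
w={i:load(f"w{i}") for i in range(1,7)}
ofs={1:(270,50,2.5),2:(290,0,2.5),3:(270,50,2.5),4:(270,0,2.5),5:(280,160,4),6:(280,100,4)}
def px(i,a,b): o=ofs[i]; return (o[0]+(a+.5)/o[2]-.5,o[1]+(b+.5)/o[2]-.5)
def fit(obs,x0):
    # obs: (view,zoompix,localpt); params x,y,z,yaw
    def res(p,full=True):
        r=[]
        c,s=np.cos(p[3]),np.sin(p[3])
        for i,uv,l in obs:
            P=[p[0]+c*l[0]-s*l[1],p[1]+s*l[0]+c*l[1],p[2]+l[2]]
            r+=list(proj(w[i],P)[0]-px(i,*uv))
        return np.array(r)
    for zf in (True,False):
        f=(lambda q:res(q)) if zf else (lambda q:res([q[0],q[1],0,q[2]]))
        s=least_squares(f,x0 if zf else [x0[0],x0[1],x0[3]],loss="soft_l1")
        print("zfree" if zf else "z=0",s.x.round(4),"rms px",np.sqrt(np.mean(f(s.x)**2)).round(2)); 
    print(f(s.x).reshape(-1,2).round(1).tolist())
    return s.x
if __name__=="__main__":
    L=[(1,(78,27),(-.05,.07,.035)),(1,(362,82),(.05,.07,.035)),(1,(270,450),(.05,-.07,.035)),(1,(22,408),(-.05,-.07,.035)),
       (2,(392,10),(.05,.07,.035)),(2,(286,430),(.05,-.07,.035)),(2,(21,382),(-.05,-.07,.035)),
       (1,(219,92),(0,.056,.057)),(1,(156,414),(0,-.056,.057)),(2,(247,5),(0,.056,.057)),(2,(165,374),(0,-.056,.057))]
    lo=fit(L,[.56,.07,0,-.14])
    U=[(3,(113,46),(-.04,.07,.02)),(3,(348,86),(.04,.07,.02)),(3,(265,467),(.04,-.07,.02)),(3,(58,437),(-.04,-.07,.02)),
       (4,(63,372),(-.04,-.07,.02)),(4,(268,403),(.04,-.07,.02)),
       (3,(222,111),(0,.056,.02)),(3,(168,417),(0,-.056,.02)),(4,(226,18),(0,.056,.02)),(4,(171,349),(0,-.056,.02))]
    up=fit(U,[.52,-.16,0,-.14])
    S=[(5,(135,140),(-.012,.025,.062)),(5,(228,112),(.012,.025,.062)),(5,(288,355),(.012,-.025,.062)),(5,(198,380),(-.012,-.025,.062)),
       (6,(130,160),(-.012,.025,.062)),(6,(232,135),(.012,.025,.062)),(6,(305,363),(.012,-.025,.062)),(6,(200,397),(-.012,-.025,.062))]
    sc=fit(S,[.468,-.357,0,.2])
    for a,b in [((220,93),(247,5)),((156,414),(165,374))]: print("pin tri",tri([(w[1],*px(1,*a)),(w[2],*px(2,*b))]))
    c,s=np.cos(lo[2]),np.sin(lo[2])
    for i,ps in ((1,[(165,200),(121,243),(97,283)]),(2,[(179,142),(131,192),(105,237)])):
        for p in ps:
            P=plane(w[i],*px(i,*p),.039)[:2]-lo[:2]; print("chip local",i,(c*P[0]+s*P[1]).round(4),(-s*P[0]+c*P[1]).round(4))
    np.savez("poses.npz",lo=lo,up=up,sc=sc)
    t=load("a_top"); print("tape centre/left rim", plane(t,471,183,.025),plane(t,471,200,.025))
E
python3 meas.py
```

```text
zfree [ 0.5683  0.069  -0.0029 -0.1786] rms px 0.51
z=0 [ 0.568   0.069  -0.1797] rms px 0.83
[[-0.5, -1.5], [0.7, -0.9], [0.5, 1.2], [-1.0, 1.0], [1.1, -0.8], [-0.3, 0.3], [-0.9, 0.2], [0.4, -0.2], [-0.5, 1.2], [-0.4, -0.3], [0.8, 1.3]]
zfree [ 5.215e-01 -1.643e-01  1.000e-04 -1.520e-01] rms px 0.3
z=0 [ 0.5215 -0.1644 -0.152 ] rms px 0.3
[[-0.2, 0.2], [-0.3, -0.1], [-0.3, -0.2], [0.4, -0.1], [-0.6, -0.3], [0.0, 0.1], [0.4, -0.4], [0.1, 0.3], [0.2, -0.0], [0.2, 0.6]]
zfree [ 0.4684 -0.3761 -0.0133  0.2853] rms px 2.5
z=0 [ 0.4676 -0.3727  0.3029] rms px 3.01
[[-4.1, 6.6], [1.4, 5.0], [3.4, -0.6], [-1.5, 0.9], [-3.1, -1.4], [1.9, -4.8], [1.6, -0.1], [-1.2, 0.1]]
pin tri (array([0.57790738, 0.12347383, 0.05871491]), [array([0.1 , 0.04]), array([-0.11, -0.04])])
pin tri (array([0.55793391, 0.01452242, 0.05490989]), [array([-0.56, -0.2 ]), array([0.6, 0.2])])
chip local 1 -0.0099 0.0184
chip local 1 -0.0226 0.0008
chip local 1 -0.0287 -0.015
chip local 2 -0.01 0.0184
chip local 2 -0.0226 0.0004
chip local 2 -0.0286 -0.0152
tape centre/left rim [ 0.65889504 -0.39171388  0.025     ] [ 0.60502454 -0.38691648  0.025     ]
```

```bash
sed -i 's/(5,(135,140)/(5,(134,213)/; s/(5,(228,112)/(5,(243,196)/; s/(6,(130,160)/(6,(131,172)/; s/(6,(232,135)/(6,(238,147)/' meas.py; python3 meas.py | sed -n 7,9p
python3 - <<'E'
from h import *
p=np.load("poses.npz"); x,y,a=p["sc"]; c,s=np.cos(a),np.sin(a)
zs=[]
for f,b in [("w5",(280,160,380,260)),("w6",(280,100,380,200))]:
    im=cv2.resize(cv2.imread(f"pics/{f}.png")[b[1]:b[3],b[0]:b[2]],(400,400),interpolation=cv2.INTER_CUBIC)
    for hx,hy,z,col in [(.012,.025,.062,(0,255,0)),(.014,.036,0.0,(0,0,255)),(.014,.036,.024,(0,255,255))]:
        P=[[x+c*i*hx-s*j*hy,y+s*i*hx+c*j*hy,z] for i,j in((1,1),(1,-1),(-1,-1),(-1,1))]
        q=((proj(load(f),P)-[b[0],b[1]]+.5)*4-.5).astype(np.int32); cv2.polylines(im,[q],True,col)
    zs.append(im)
cv2.imwrite("pics/zs2.png",np.hstack(zs))
E
```

```text
zfree [ 0.4691 -0.3795 -0.0156  0.2781] rms px 4.3
z=0 [ 0.4688 -0.3758  0.2903] rms px 4.48
[[-2.0, -8.2], [-0.5, -12.1], [4.3, 3.1], [-0.6, 4.2], [-1.4, -0.5], [2.4, -3.5], [2.6, 4.0], [-0.2, 3.8]]
```

View pics/zs2.png

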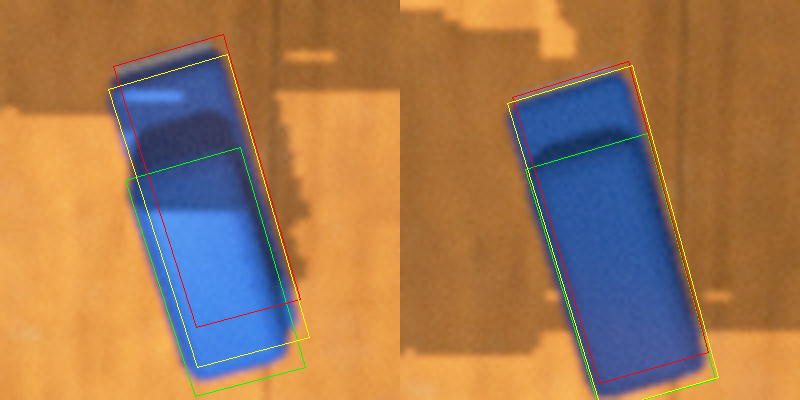

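```bash
python3 - <<'E'
import meas
from meas import *
S=[(5,(115,74),(-.014,.036,0)),(5,(214,40),(.014,.036,0)),(5,(292,357),(.012,-.025,.062)),(5,(195,383),(-.012,-.025,.062)),
   (6,(110,99),(-.014,.036,0.005)),(6,(220,66),(.014,.036,0.005)),(6,(308,367),(.012,-.025,.062)),(6,(198,399),(-.012,-.025,.062))]
sc=fit(S,[.468,-.373,0,.28])
p=dict(np.load("poses.npz")); p["sc"]=sc; np.savez("poses.npz",**p)
x,y,a=sc; c,s=np.cos(a),np.sin(a)
zs=[]
for f,b in [("w5",(280,160,380,260)),("w6",(280,100,380,200))]:
    im=cv2.resize(cv2.imread(f"pics/{f}.png")[b[1]:b[3],b[0]:b[2]],(400,400),interpolation=cv2.INTER_CUBIC)
    for hx,hy,z,col in [(.012,.025,.062,(0,255,0)),(.014,.036,0.0,(0,0,255)),(.014,.036,.024,(0,255,255))]:
        P=[[x+c*i*hx-s*j*hy,y+s*i*hx+c*j*hy,z] for i,j in((1,1),(1,-1),(-1,-1),(-1,1))]
        q=((proj(load(f),P)-[b[0],b[1]]+.5)*4-.5).astype(np.int32); cv2.polylines(im,[q],True,col)
    zs.append(im)
cv2.imwrite("pics/zs3.png",np.hstack(zs))
E
```

```text
zfree [ 0.468  -0.3769 -0.0092  0.3064] rms px 1.13
z=0 [ 0.4677 -0.3747  0.3139] rms px 1.69
[[-2.2, -2.4], [0.4, -2.6], [2.6, 0.8], [-0.4, 2.3], [-1.5, -0.7], [0.1, -2.2], [1.1, 1.1], [-0.2, 2.0]]
```

View pics/zs3.png

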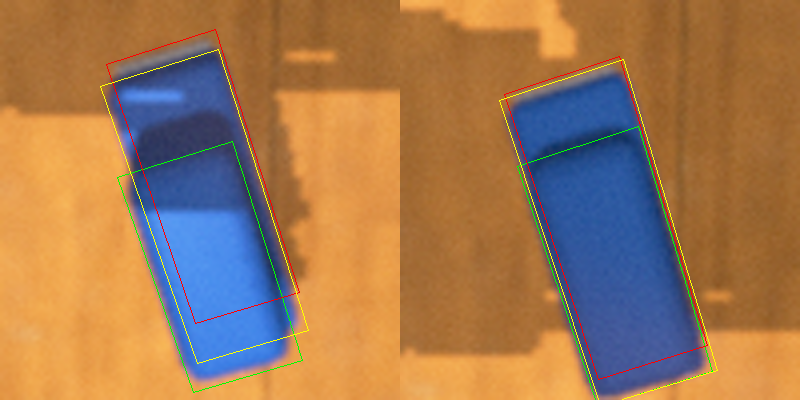

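```bash
python3 - <<'E'
from h import *
q=down(.29)
bot.movep([.468,-.374,.18],q)
print(bot.move_l([.468,-.374,.099],vel=.15,threshold=6)); st()
bot.close_gripper(30); st()
snap("wrist","g1")
bot.move_l([.468,-.374,.20],vel=.25); bot.wait(.1); st(); snap("wrist","g2")
E
```

```text
False
t 8.73 p [ 0.4685 -0.375   0.0999] F [ 1.4  0.  -0. ] M [-0.11  0.08  0.02] w 0.0869 j [-0.86  0.76  1.63 -0.    0.75 -1.15]
t 9.78 p [ 0.4679 -0.374   0.0989] F [-0.4 -0.3  0.2] M [-0.07  0.01  0.02] w 0.0236 j [-0.86  0.76  1.63 -0.    0.75 -1.15]
t 10.47 p [ 0.467  -0.3728  0.1979] F [-0.7 -0.1 -2.1] M [-0.06  0.07 -0.03] w 0.0237 j [-0.86  0.61  1.59 -0.    0.95 -1.15]
```

View pics/g2.png

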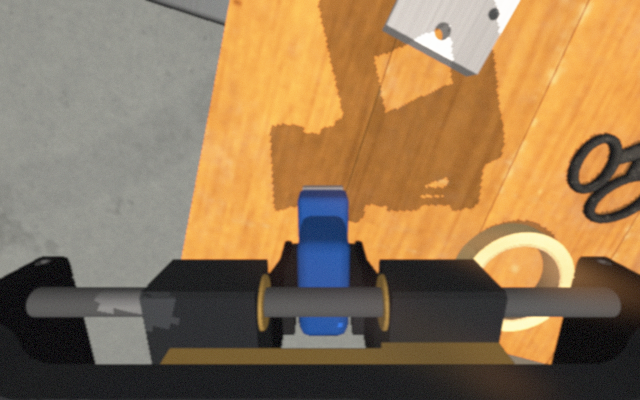

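```bash
python3 - <<'E'
from h import *
s=load("g2"); w=bot.read_state(); Rm=R.from_quat(w["ee_rot"]).as_matrix()
for dz in (-.005,0,.005):
    print(dz,[proj(s,w["ee_pos"]+Rm@np.array([xx,yy,-.036+dz])).round(1).tolist()[0] for xx,yy in ((.099,-.014),(.099,.014),(.075,-.014),(.075,.014))])
zoom("g2",280,160,380,260,5)
E
```

```text
-0.005 [[301.0, 173.7], [347.9, 173.6], [298.1, 182.9], [351.3, 182.9]]
0 [[301.2, 181.8], [347.7, 181.8], [298.3, 192.1], [351.1, 192.1]]
0.005 [[301.3, 189.9], [347.6, 189.9], [298.5, 201.1], [350.8, 201.1]]
```

View pics/g2_z280_160.png

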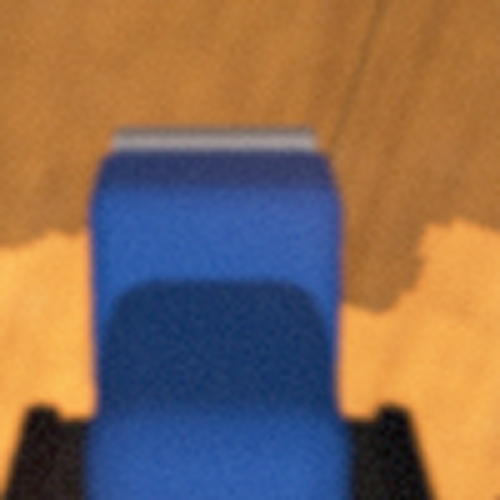

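```bash
cat >> h.py <<'E'
def lw(x,y,yaw=None):
    lo=np.load("poses.npz")["lo"]; c,s=np.cos(lo[2]),np.sin(lo[2])
    return lo[0]+c*x-s*y, lo[1]+s*x+c*y
LYAW=float(np.load("poses.npz")["lo"][2])
E
python3 - <<'E'
from h import *
x,y=lw(.020,.002); q=down(LYAW)
bot.movep([x,y,.20],q); bot.wait(.15); st(); snap("wrist","g3")
bot.move_l([x,y,.148],vel=.15); st()
E
```

```text
t 12.35 p [0.5882 0.0663 0.1999] F [ 0.6 -0.  -1.6] M [-0.07 -0.01  0.05] w 0.0236 j [-0.08  0.6   1.6  -0.    0.94  0.1 ]
t 12.9 p [0.5881 0.0672 0.1479] F [-0.7  0.7 -0.7] M [-0.07  0.07 -0.01] w 0.0235 j [-0.07  0.68  1.63  0.    0.83  0.11]
```

View pics/g3.png

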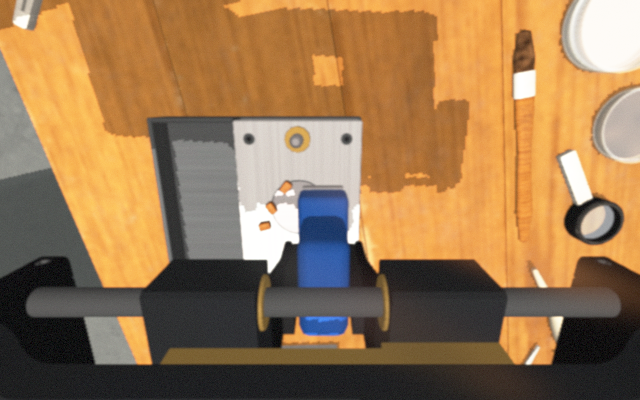

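g3 shows the face edges squared with the image and the blade at about (323,240). The chips are at (287,186), (271,208) and (265,226), clear of the blade on the trough side.

```bash
python3 - <<'E'
from h import *
x,y=lw(.020,.002); q=down(LYAW)
print(bot.move_l([x,y,.128],vel=.02,threshold=3)); s=st()
snap("wrist","g4")
E
```

```text
True
t 13.61 p [0.5878 0.0674 0.1338] F [-0.9  0.2  4.3] M [-0.03  0.1  -0.03] w 0.0239 j [-0.07  0.7   1.64  0.    0.8   0.11]
```

View pics/g4.png

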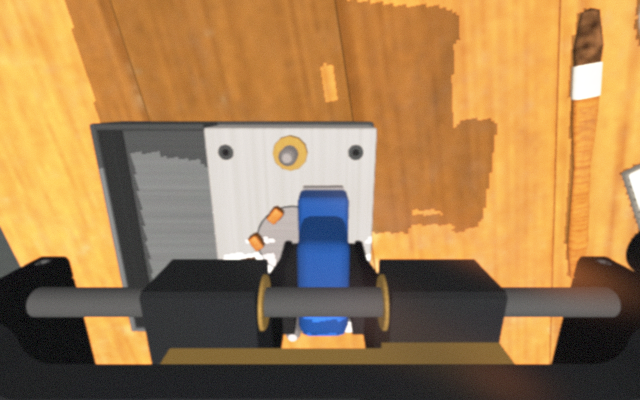

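The blade touched the face at TCP z = 0.1338 m, and 0.099 + 0.035 predicts that. I'll back off 0.8 mm and sweep.

```bash
python3 - <<'E'
from h import *
z=.1346
x,y=lw(.020,.002); bot.move_l([x,y,z],vel=.05)
x,y=lw(-.047,.002); print(bot.move_l([x,y,z],vel=.05,threshold=15)); s=st()
bot.wait(.2)
x2,y2=lw(-.047,.002); bot.move_l([x2,y2,.20],vel=.2); bot.wait(.1); st(); snap("wrist","g5"); snap("top","t5"); zoom("t5",280,180,500,270,3.6)
E
```

```text
False
t 15.4 p [0.5225 0.0792 0.1346] F [ 1.   0.  -1.2] M [-0.08  0.07 -0.01] w 0.0241 j [-0.06  0.64  1.8   0.    0.7   0.12]
t 16.18 p [0.5211 0.0794 0.1987] F [-0.1  0.  -2. ] M [-0.12  0.07 -0.02] w 0.024 j [-0.06  0.53  1.76  0.    0.85  0.12]
```

View pics/g5.png

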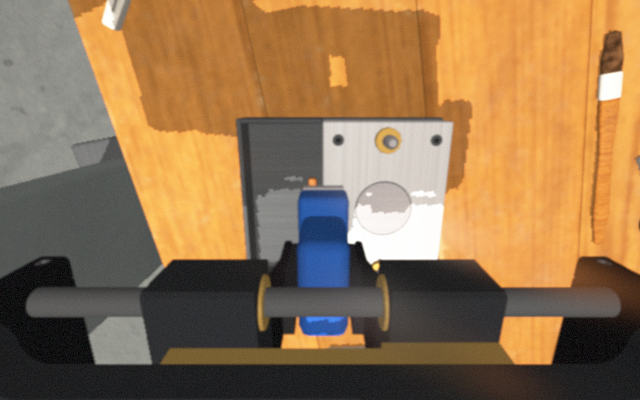

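View pics/t5_z280_180.png

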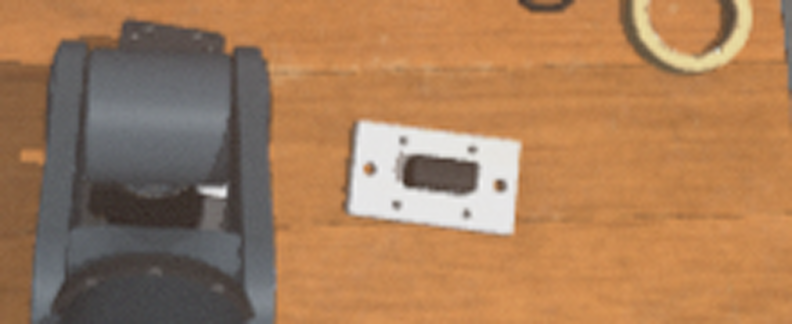

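The face looks clear, and one chip sits at (312,182) on the trough side. The scraper hides the rest, so I'll move aside to look.

```bash
python3 - <<'E'
from h import *
bot.movep([.53,-.04,.24],down(LYAW)); bot.wait(.15); snap("wrist","g6"); st(); zoom("g6",200,0,460,200,3)
E
```

```text
t 17.04 p [ 0.5294 -0.0388  0.2392] F [ 0.2 -0.2 -1. ] M [-0.13  0.09 -0.04] w 0.0234 j [-0.28  0.48  1.72  0.    0.95 -0.11]
```

View pics/g6_z200_0.png

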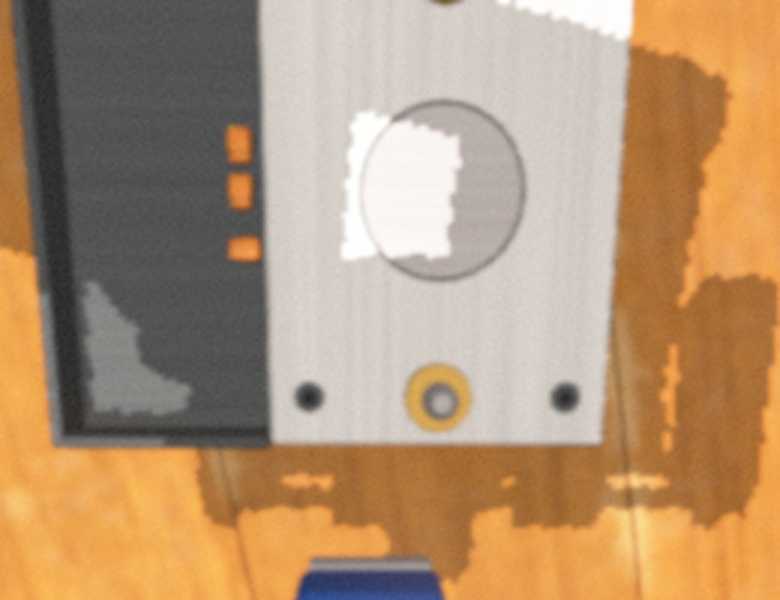

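All three chips lie in the dark trough, at zoomed pixels (238,145), (240,190) and (243,248), and the face is clear. Now I'll stand the scraper back where it was.

```bash
python3 - <<'E'
from h import *
q=down(.29)
bot.movep([.468,-.374,.20],q)
bot.move_l([.468,-.374,.106],vel=.2)
print(bot.move_l([.468,-.374,.094],vel=.02,threshold=3)); st()
bot.open_jaws(); st()
bot.move_l([.468,-.374,.20],vel=.25); 
x,y,a=np.load("poses.npz")["up"]; print(x,y,a)
bot.movep([.49,-.27,.24],down(a)); bot.wait(.15); snap("wrist","g7"); st()
E
```

```text
True
t 19.41 p [ 0.4684 -0.3745  0.0987] F [0.2 0.2 3.5] M [-0.12  0.04 -0.02] w 0.024 j [-0.86  0.76  1.63 -0.    0.75 -1.15]
t 20.63 p [ 0.4679 -0.3738  0.0977] F [ 0.   0.3 -0.6] M [-0.06 -0.   -0.03] w 0.0871 j [-0.86  0.76  1.63 -0.    0.75 -1.15]
0.5215457815890129 -0.16435320018857058 -0.15200101020248358
t 22.02 p [ 0.4896 -0.2711  0.239 ] F [-0.2 -0.5 -0.5] M [-0.09  0.09  0.  ] w 0.0869 j [-0.71  0.51  1.65 -0.    0.98 -0.55]
```

View pics/g7.png

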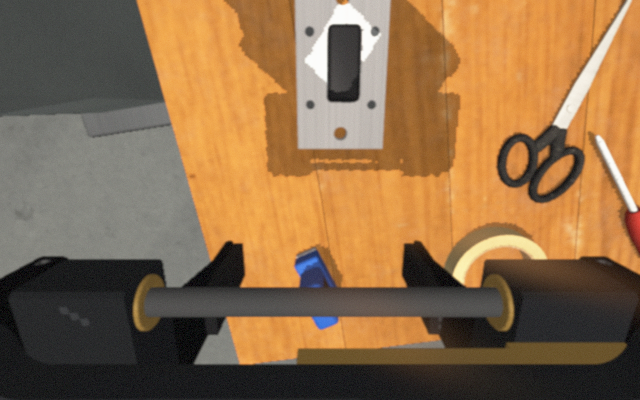

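g7 shows the scraper standing at (318,288), back at its place. The upper half, with its grip at (344,62), is aligned with the tool.

```bash
python3 - <<'E'
from h import *
x,y,a=np.load("poses.npz")["up"]; q=down(a)
bot.movep([x,y,.16],q)
print(bot.move_l([x,y,.094],vel=.15,threshold=6)); st()
bot.close_gripper(55); st()
bot.move_l([x,y,.19],vel=.2); bot.wait(.2); st(); snap("wrist","u1")
zoom("u1",230,60,430,260,3)
E
```

```text
False
t 23.21 p [ 0.5221 -0.1657  0.0948] F [-0.2  0.3  0.3] M [-0.09  0.08  0.01] w 0.087 j [-0.51  0.73  1.77 -0.    0.64 -0.36]
t 24.23 p [ 0.5217 -0.1644  0.094 ] F [-0.2 -0.3 -0.2] M [-0.04  0.02  0.01] w 0.0262 j [-0.51  0.73  1.77  0.    0.64 -0.36]
t 25.07 p [ 0.5206 -0.1639  0.1883] F [-0.9  0.2 -3.5] M [-0.09  0.01 -0.04] w 0.0258 j [-0.51  0.57  1.72 -0.    0.85 -0.36]
```

View pics/u1.png

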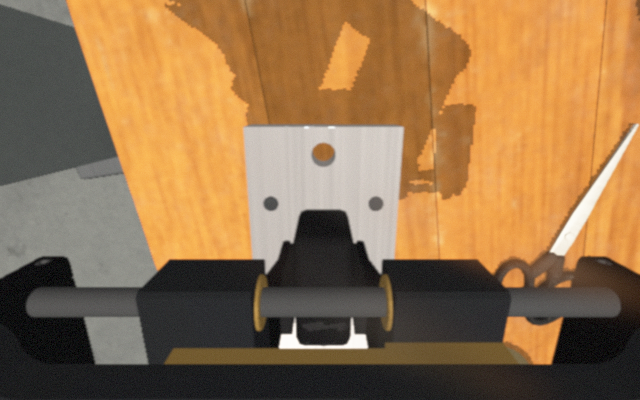

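View pics/u1_z230_60.png

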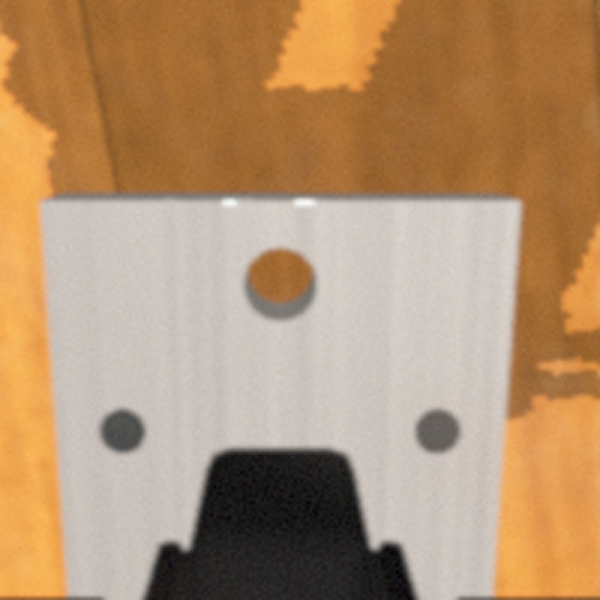

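```bash
python3 - <<'E'
from h import *
s=load("u1"); w=bot.read_state(); Rm=R.from_quat(w["ee_rot"]).as_matrix()
z=w["ee_pos"][2]-.074
for u,v in ((280.5,283),(42,200),(522,198.5),(122,431),(438,431)):
    P=plane(s,230+(u+.5)/3-.5,60+(v+.5)/3-.5,z); print((Rm.T@(P-w["ee_pos"])).round(4))
# bound yaw error
g=load("g6")  # right pin tip and screws, corners re-measured (zoom 3, off 200,0)
pz=lambda u,v,zz: plane(g,200+(u+.5)/3-.5,(v+.5)/3-.5,zz)
print("pinR",pz(440,402,.057),"pred",lw(0,-.056))
print("corner",pz(602,442,.035),lw(.05,-.07),pz(270,442,.035),lw(-.05,-.07))
E
```

```text
[ 0.0741 -0.0007 -0.0561]
[ 0.0742 -0.0402 -0.0698]
[ 0.074   0.0392 -0.0701]
[ 0.0741 -0.0288 -0.0299]
[ 0.074   0.0272 -0.0299]
pinR [0.55743695 0.01416826 0.057     ] pred (np.float64(0.5579508960072573), np.float64(0.013875822609185656))
corner [ 0.60462066 -0.00819859  0.035     ] (np.float64(0.6046431313573039), np.float64(-0.008836182102328838)) [0.50641345 0.0095387  0.035     ] (np.float64(0.5062536716591016), np.float64(0.009038778605203496))
```

```bash
python3 - <<'E'
from h import *
x,y=lw(.0006,0); q=down(LYAW)
bot.movep([x,y,.20],q); bot.move_l([x,y,.165],vel=.15); bot.wait(.2); s=st(); print(x,y,R.from_quat(s["ee_rot"]).as_matrix().round(3).tolist()); snap("wrist","u2"); zoom("u2",230,60,430,260,3)
E
```

```text
t 26.64 p [0.5693 0.0683 0.166 ] F [-0.1  0.2 -3.7] M [-0.1   0.05 -0.01] w 0.0257 j [-0.08  0.63  1.67 -0.    0.84  0.11]
0.5685512107616646 0.06886667027593375 [[0.002, 0.984, -0.179], [-0.0, -0.179, -0.984], [-1.0, 0.002, -0.0]]
```

View pics/u2_z230_60.png

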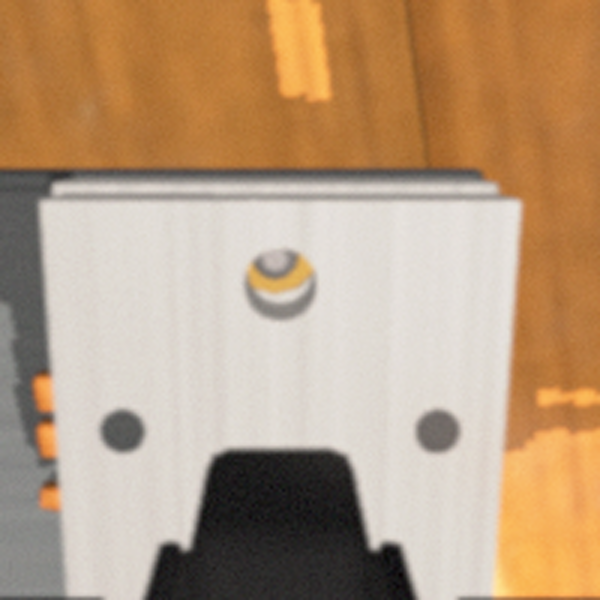

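```bash
python3 - <<'E'
from h import *
s=load("u2"); w=bot.read_state()
f=lambda u,v,z: plane(s,230+(u+.5)/3-.5,60+(v+.5)/3-.5,z)
hole=f(281,283,w["ee_pos"][2]-.074); tip=f(275,261,.057)
d=(tip-hole)[:2]; c,sn=np.cos(LYAW),np.sin(LYAW)
print(hole,tip,"pin-hole local",(c*d[0]+sn*d[1]).round(4),(-sn*d[0]+c*d[1]).round(4), lw(0,.056),w["ee_pos"])
E
```

```text
[0.57923557 0.12347788 0.09196454] [0.57803438 0.12310865 0.057     ] pin-hole local -0.0011 -0.0006 (np.float64(0.5779708519996934), np.float64(0.12407201747117225)) [0.5691981  0.06853657 0.16596454]
```

```bash
python3 - <<'E'
from h import *
x,y=lw(-.0003,-.0004)
print(bot.move_l([x,y,.165],vel=.05)); 
print(bot.move_l([x,y,.138],vel=.03,threshold=5)); bot.wait(.1); st(); snap("wrist","u3"); zoom("u3",230,60,430,260,3)
E
```

```text
False
False
t 28.09 p [0.5678 0.0686 0.1382] F [-0.1  0.2 -4.4] M [-0.12 -0.    0.02] w 0.0254 j [-0.08  0.68  1.69 -0.    0.78  0.1 ]
```

View pics/u3_z230_60.png

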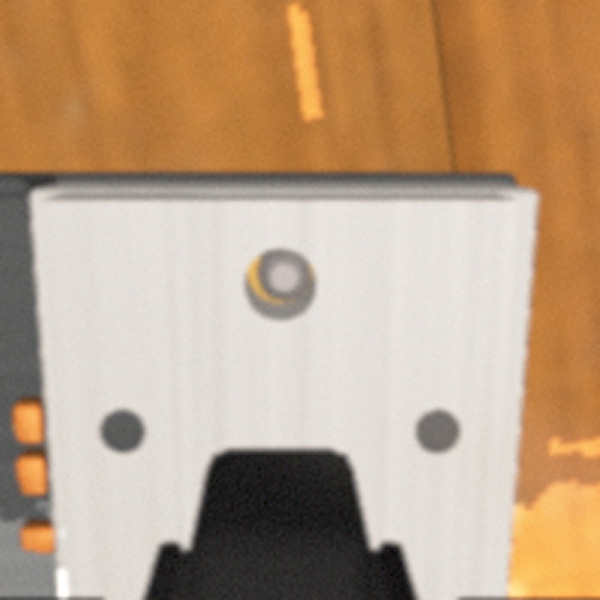

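The dowels are inside the holes without contact: underside at 44 mm, Fz unchanged. Now I'll press down in small steps.

```bash
python3 - <<'E'
from h import *
x,y=lw(.0002,-.0003)
for z in (.136,.134,.132,.1305,.1295,.129,.1285,.128,.127):
    bot.move_l([x,y,z],vel=.02); bot.wait(.15)
    F=np.mean([bot.read_state()["contact_force"] for _ in range(1)],axis=0); print(z,end=" "); s=st()
    if s["contact_force"][2]>22: break
E
```

```text
0.136 t 28.54 p [0.5681 0.0686 0.136 ] F [-0.4  0.5 -3.4] M [-0.12  0.06  0.  ] w 0.0255 j [-0.07  0.68  1.69 -0.    0.77  0.1 ]
0.134 t 28.94 p [0.5684 0.0687 0.1346] F [-0.7  0.   3.3] M [-0.06  0.25  0.03] w 0.0255 j [-0.07  0.68  1.69  0.    0.77  0.1 ]
0.132 t 29.34 p [0.5684 0.0686 0.1324] F [-1.2 -0.1  5.7] M [-0.07  0.35  0.03] w 0.0258 j [-0.07  0.69  1.69  0.    0.77  0.1 ]
0.1305 t 29.74 p [0.5684 0.0686 0.1311] F [-1.8  0.8  6.6] M [-0.08  0.31  0.02] w 0.0255 j [-0.07  0.69  1.69  0.    0.76  0.1 ]
0.1295 t 30.14 p [0.5684 0.0686 0.1302] F [-1.5 -0.3  8.6] M [-0.09  0.34 -0.02] w 0.0256 j [-0.07  0.69  1.69  0.    0.76  0.1 ]
0.129 t 30.54 p [0.5684 0.0686 0.1297] F [-1.4  0.2  7.2] M [-0.08  0.4  -0.01] w 0.0256 j [-0.07  0.69  1.69 -0.    0.76  0.1 ]
0.1285 t 30.94 p [0.5684 0.0686 0.1293] F [-1.   0.3  7.7] M [-0.03  0.4  -0.01] w 0.0255 j [-0.07  0.69  1.69 -0.    0.76  0.1 ]
0.128 t 31.34 p [0.5684 0.0686 0.129 ] F [-2.   0.6  9.2] M [-0.07  0.43  0.03] w 0.0261 j [-0.07  0.69  1.69  0.    0.76  0.1 ]
0.127 t 31.74 p [0.5684 0.0686 0.1289] F [-3.1 -0.5 15.5] M [-0.06  0.79  0.01] w 0.0255 j [-0.07  0.69  1.69 -0.    0.76  0.1 ]
```

```bash
python3 - <<'E'
from h import *
x,y=lw(.0002,-.0003)
for z in (.1265,.126,.1255):
    bot.move_l([x,y,z],vel=.02); bot.wait(.2); s=st()
    if s["contact_force"][2]>22: break
snap("wrist","u4"); zoom("u4",230,60,430,260,3); snap("scene","s4"); zoom("s4",240,170,400,290,5); snap("top","t4"); zoom("t4",280,100,500,270,3.6)
E
```

```text
t 32.19 p [0.5684 0.0686 0.1289] F [-3.8  0.3 18.8] M [-0.09  0.98  0.01] w 0.0257 j [-0.07  0.69  1.69 -0.    0.76  0.1 ]
t 32.64 p [0.5684 0.0687 0.1289] F [-4.5 -0.2 21.7] M [-0.03  1.11  0.02] w 0.0257 j [-0.07  0.69  1.69 -0.    0.76  0.1 ]
t 33.09 p [0.5684 0.0686 0.1289] F [-6.   0.2 23.7] M [-0.08  1.27 -0.01] w 0.0258 j [-0.07  0.69  1.69 -0.    0.76  0.1 ]
```

View pics/u4_z230_60.png

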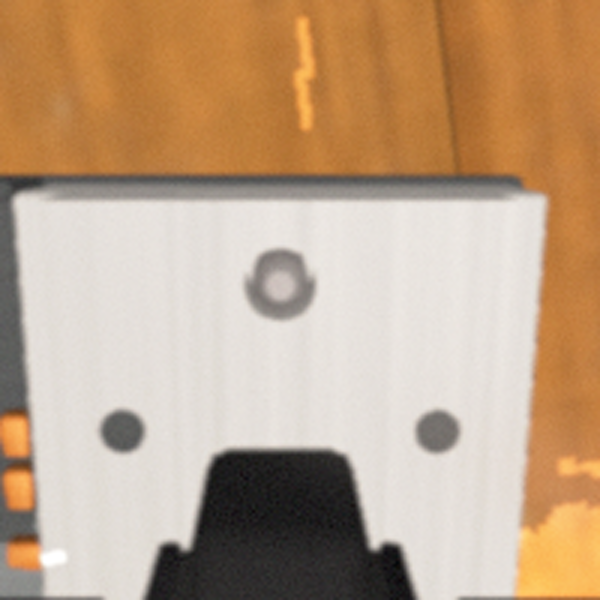

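View pics/s4_z240_170.png

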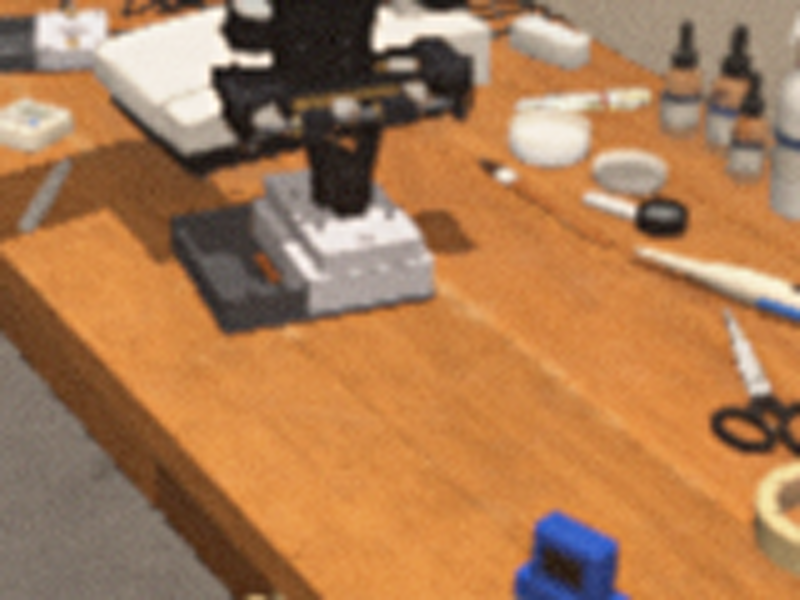

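View pics/t4_z280_100.png

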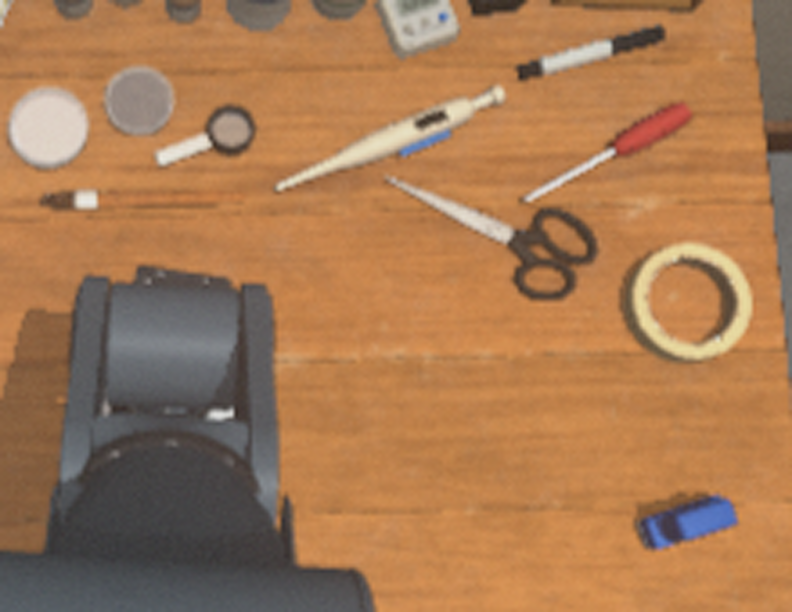

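The TCP has stayed at 0.1289 m (0.094 + 0.035) while the push rose from 9 N to 24 N, so the halves are hard against each other. The chips are in the trough and the scraper is standing. I'll check that the force holds steady, then hand in.

```bash
python3 - <<'E'
from h import *
from station import workorder
bot.wait(.6); st(); print(workorder.hand_in()); st()
E
```

```text
t 33.84 p [0.5684 0.0687 0.1289] F [-5.7  0.3 24.7] M [-0.03  1.18 -0.04] w 0.0256 j [-0.07  0.69  1.69 -0.    0.76  0.1 ]
the job is handed in; nothing more can be done
None
the job is handed in; nothing more can be done
```

The job is done and handed in at 33.8 s of the 64 s allowed; I have no verdict back.

- **Chips:** I swept all three into the trough with the scraper in one pass. The picture afterwards showed them in the trough and the face clear.
- **Scraper:** I stood it back at its original place, and both the wrist and top pictures show it standing there.
- **Mold:** I picked up the upper half by its black grip, lowered it over both dowels and pressed it shut. The tool stopped at 0.1289 m, the height expected for fully closed, and stayed there while the push rose from 9 N to about 25 N. It is still gripped at 55 N and pressed.
- **Bystanders:** The last views show the brush, scissors and tape roll looking undisturbed. I did not compare every item on the bench before and after.

Some things did not fit perfectly:
- **Scraper measurement:** my first fits were off by a few pixels because I misread its edges. The final fit still left about 2 pixels of error, which was good enough for the grasp.
- **Hole alignment:** above the dowels the left hole was about 1 mm off its dowel, and I corrected that before lowering.
- **Side force:** about 6 N of sideways force and 1.2 N m of moment remain from the pressing. Both were steady.

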